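# Build up a steel crib on the welding table

### The arm

A 6-joint arm with a two-finger parallel gripper is mounted at the origin on the work surface. World frame = base frame: x ahead of the robot, y to its left, z up, the work surface at z = 0. Lengths are in m, angles in rad, forces in N, time in s.
With the tool pointing down it reaches from about 0.375 to 0.975 m from the base axis. Payload 3.8 kg.
Tool frame: the origin (TCP) lies at the very end of the fingers, on their centre line; the grasp point (between the pads) lies 19 mm behind it (manip.grasp_offset is the z of the grasp point in the tool frame, in m); z points along the fingers, y is the line along which they close (so a half turn about z gives the same grasp; the last joint's range is limited). The gripper opens to 85 mm and grips with 20 to 120 N. Pads are 22 mm wide; open, the fingers measure 114 mm over their backs; the gripper's body (76 mm by 85 mm) begins 54 mm behind the grasp point. The pads swing forward as they close: fully open they stand 13 mm farther back than shut.
Start: joints at [1.275, 0.264, 1.604, -0, 1.274, -0.037], TCP at [0.173, 0.653, 0.231] pointing down, gripper open.
Joint ranges: [-2.63, 2.63], [-0.94, 2.18], [0.31, 2.57], [-1.31, 4.45], [0, 2.66], [-2.55, 2.55]. Speed limits (rad/s): [2.57, 2.57, 3.14, 3.14, 3.14, 3.14].

### API

Orientations are given as a unit quaternion [w, x, y, z].
In Python, from workcell import manip, snapshot gives the robot as it stands (manip), with the cameras as plain functions.
- The arm moves only by the tool move_tool, called after "Request:" as name([rows], argument=value, ...), one row to a line, values as JSON. Schema: {"type":"object","properties":{"plan":{"type":"array","items":{"type":"array","items":{"type":"number"},"minItems":6,"maxItems":6},"minItems":1,"maxItems":20},"aperture":{"type":"number"},"force":{"type":"number"},"only":{"type":"string"},"quiet":{"type":"boolean"},"lines":{"type":"string"}},"required":["plan"],"additionalProperties":false}. plan is a list of rows, 1 to 20 of them, each of 6 numbers: dx, dy, dz in shares of the most that a row can go, 1 being 62.5 mm, then a rotation vector rx, ry, rz in a scale on which 1.0 is pi rad; each row shifts and turns the commanded pose from where the row before left it, along the tool's axes as they then stand; what a row does not reach is not made up. A row lasts 1/8 s, in which the tool goes at most 0.0625 m and 0.188 rad, less where a joint would pass 70% of its speed; a pose out of reach is approached as far as the arm can. aperture is the opening from 0.0 (shut) to 1.0 (fully open), set as the call begins (left out keeps the last). The fingers move at their own pace and stop on an object; force is the grip in N (left out, the last holds). Time passes only in rows, so rows that do not move let the fingers close. The tool returns the time, the measured TCP pose, the force, the opening and the grip force at its end. only (a regular expression) keeps the lines of the reply that match it, lines (a string "A,B") keeps lines A to B, and quiet returns only ok. A shift or turn number past 1, either way, is cut back to 1. Input that does not fit is refused with a message, and nothing moves.
- manip.observe(): the state, without advancing time (a new reading comes with each control period).
- snapshot(name): name is "side" or "top" or "wrist"; returns a dict with "color" (420x560x3 uint8, blue, green, red), "mtx" (3x3 intrinsics, pixels), "k1" (the pictures are not rectified: a ray, as slopes to the right and down, at radius r is drawn at 1 + k1 r^2 times it, then the intrinsics apply), "R" (3x3) and "t" (3): a world point X has camera coordinates R X + t. Camera axes: x right, y down, z forward; pixel columns grow to the right and rows downward; lengths in m; the calibration is good to about 2 mm. A picture is of the moment at which its call begins. There is no depth.
- manip.sign_off(): hands the job in; it is judged then, once.
The state is a dict: "time_s": time; "joint_positions": joint angles; "dq": joint speeds; "joint_efforts": joint torques, N m; "tcp_pos": TCP position; "tool_rot": TCP orientation; "force": force on the tool from outside, world axes, zero at the start; "wrist_torque": the same for the moment, N m; "opening": opening from 0.0 (shut) to 1.0 (fully open); "gripper_force": force on a finger pad.
Only numpy, scipy, OpenCV 4.12 (cv2) and the standard library are available. Lean on these libraries where they do the work, as an engineer would, in place of code of your own. Each camera call takes 0.05 s, during which the arm holds its last target. There are 200 camera calls.

### The job

On the welding table, build up the crib that will carry a workpiece: on its two fixed steel rails lay the two loose 160 mm square tubes crosswise, parallel, one towards each end of the rails and each bearing on both rails; then lay the wider flat rectangular tube across the middle of those two, running the same way as the rails. Set each piece down rather than dropping it, and leave the other things on the table where they are.

Things in the scene. Friction and masses are not known exactly. Their poses are not given: they have to be found in the camera images.
- crib: Bottom layer of the crib, fixed to the table: grey-painted steel base plate 190 x 150 mm, 6 mm thick, with two 30 x 30 mm square steel tubes (the rails), 180 mm long, tacked on it. Origin at the centre of the plate's underside (table level). The rails run along its x, with their centre lines at y = -50 and +50 mm; their tops are 36 mm above the table.
- crib_top (a point): Point over the centre of the crib at the height of the rail tops (36 mm above the table); axes as the crib's: x along the rails.
- tube_a: Loose square steel tube, 160 x 30 x 30 mm, about 0.3 kg, lying on the table; origin at its centre (15 mm above its underside), x along its length. Same as tube_b; they are interchangeable.
- tube_b: Loose square steel tube, 160 x 30 x 30 mm, about 0.3 kg, lying on the table; origin at its centre (15 mm above its underside), x along its length. Same as tube_a; they are interchangeable.
- bar: Loose flat rectangular steel tube, 180 mm long, 50 mm wide, 25 mm high, about 0.4 kg, lying flat on the table; origin at its centre (12.5 mm above its underside), x along its length, y across its width.
- offcut: Bystander: short square steel tube offcut, 70 x 25 x 25 mm; origin at its centre, 12.5 mm above the table.
- collar: Bystander: short piece of round steel tube standing on end, 48 mm across, 45 mm high; origin at the centre of its underside.
- square: Bystander: flat L-shaped steel square, legs 180 and 120 mm, 5 mm thick; origin at the middle of the long leg's underside, long leg along y.
- magnet: Bystander: flat welding magnet, 90 x 60 x 19 mm; origin at the centre of its underside.
- clamp: Bystander: F-clamp lying on its side, bar 280 mm along x; origin under the middle of the bar.
- hammer: Bystander: hammer lying on the table along its x; origin on the underside.
- brush: Bystander: brush lying on the table along its x; origin on the underside.

How it is judged:
By the outcome, as a careful person would: the job done as asked, in the order asked, and still so for the second after the job is handed in, with the robot touching nothing.
It also fails if it takes over 72 s, if anything falls off the work surface, if the arm or the gripper's body presses on something with over 40 N, if the wrist force passes 120 N, or if a joint passes its speed limit or range.

## Working session

There is one attempt and no reset: what is moved stays moved. The work goes in short steps, Python scripts to look and compute and a tool call to move; the robot and the scene stay as the last step left them, time stands still between calls to the robot, and variables do not carry over. Pictures are saved under pics/ and viewed, at most 10 in all, crops included, and the job is handed in when it is done.

```bash
ls; mkdir -p pics; cat > h.py <<'E'
import numpy as np, cv2, pickle
from workcell import manip, snapshot
def snap(n,f):
    s=snapshot(n); cv2.imwrite(f'pics/{f}.png',s['color']); pickle.dump(s,open(f'{f}.pkl','wb')); return s
def ray(s,u,v):
    m=np.array(s['mtx']); d=np.array([(u-m[0,2])/m[0,0],(v-m[1,2])/m[1,1]]); x=d.copy()
    for _ in range(30): x=d/(1+s['k1']*(x@x))
    R=np.array(s['R']); t=np.array(s['t']); return -R.T@t, R.T@np.array([x[0],x[1],1])
def onz(s,u,v,z):
    c,d=ray(s,u,v); return c+d*(z-c[2])/d[2]
def proj(s,X):
    R=np.array(s['R']); p=R@np.array(X)+np.array(s['t']); x=p[:2]/p[2]; x=x*(1+s['k1']*(x@x)); m=np.array(s['mtx']); return m[0,0]*x[0]+m[0,2],m[1,1]*x[1]+m[1,2]
E
python3 - <<'E'
from h import *
for n in('top','side'):
    s=snap(n,n+'0'); R=np.array(s['R']); print(n,-R.T@np.array(s['t']),s['mtx'],s['k1'])
    cv2.imwrite(f'pics/{n}0b.png',cv2.resize(s['color'],(800,600),interpolation=cv2.INTER_CUBIC))
o=manip.observe(); print(o); print(manip.grasp_offset)
E
```

```text
pics
workcell.py
top [4.21828496e-01 1.26351986e-03 1.49570405e+00] [[451.75993437   0.         297.47289669]
 [  0.         451.75993437 212.2513561 ]
 [  0.           0.           1.        ]] 0.04960753191793921
side [ 0.44527829 -0.76295663  0.96072402] [[389.02533274   0.         275.38651993]
 [  0.         389.02533274 212.37824855]
 [  0.           0.           1.        ]] -0.02402588573186399
{'time_s': 0.1, 'joint_positions': array([ 1.27507197e+00,  2.64722069e-01,  1.60519030e+00,  2.96897735e-05,
        1.27370423e+00, -3.69284410e-02]), 'dq': array([ 8.02019548e-05, -2.77533400e-04, -4.57079460e-03, -2.29013993e-03,
       -4.34665537e-04,  2.76008863e-04]), 'joint_efforts': array([ 9.72555717e-04, -5.16716158e+01, -3.68586910e+01, -6.63882201e-05,
        6.54671996e-03, -2.66595441e-05]), 'tcp_pos': array([0.17256894, 0.65190944, 0.23008216]), 'tool_rot': array([-1.81536928e-04,  1.29041414e-01,  9.91638689e-01, -9.95656734e-04]), 'force': array([ 0.37809413, -0.2153157 ,  0.79957136]), 'wrist_torque': array([-0.01673984,  0.02969941,  0.02931019]), 'gripper_force': 0.0, 'opening': 0.9959516966130842}
-0.0187
```

View pics/top0b.png

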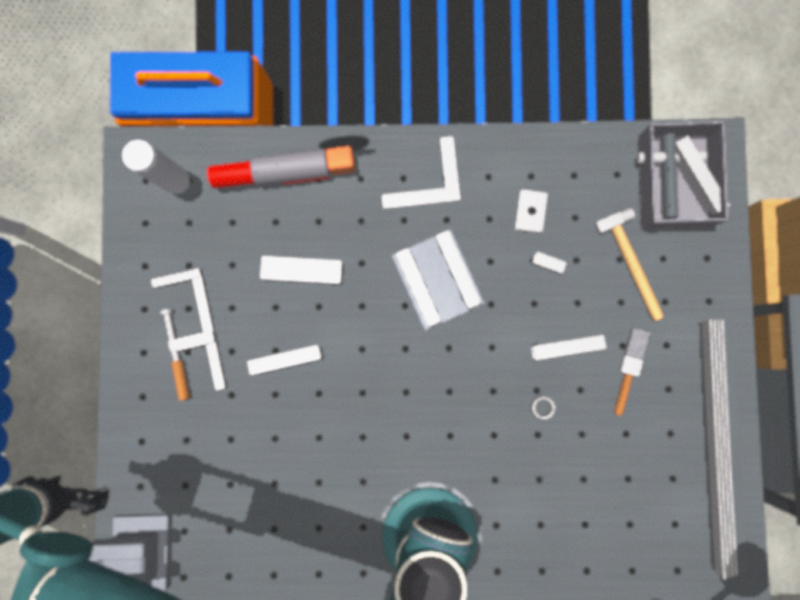

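View pics/side0b.png

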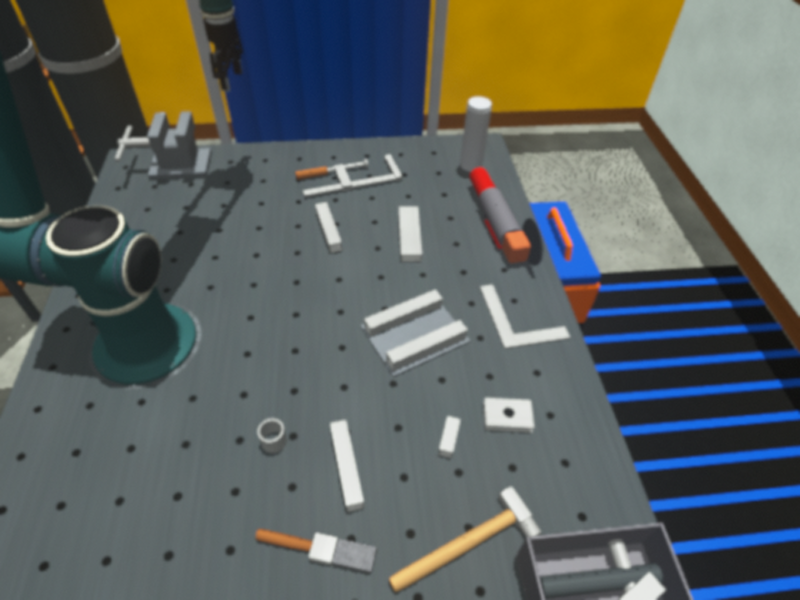

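The top view (800x600) shows the bar at (301,270), the tubes at (284,360) and (568,348), and the crib at (437,280) with rails at about (417,287) and (460,268). The collar is at (543,408) and the offcut at (550,262). The side view agrees. Next I measure them by segmentation.

```bash
cat > seg.py <<'E'
from h import *
def rect(s,seed,z,thr=None,win=45,up=8):
    """seed px in 560x420; returns centre, length, width, angle at height z"""
    g=cv2.cvtColor(s['color'],cv2.COLOR_BGR2GRAY); x0,y0=int(seed[0])-win,int(seed[1])-win
    x0=max(x0,0);y0=max(y0,0)
    p=cv2.resize(g[y0:y0+2*win,x0:x0+2*win],None,fx=up,fy=up,interpolation=cv2.INTER_CUBIC)
    if thr is None: thr=(int(g[int(seed[1]),int(seed[0])])+int(np.median(p)))/2
    n,l=cv2.connectedComponents((p>thr).astype(np.uint8)); k=l[int((seed[1]-y0+.5)*up),int((seed[0]-x0+.5)*up)]
    c,_=cv2.findContours((l==k).astype(np.uint8),cv2.RETR_EXTERNAL,cv2.CHAIN_APPROX_NONE); c=max(c,key=cv2.contourArea)[:,0]
    P=np.array([onz(s,(a+.5)/up-.5+x0,(b+.5)/up-.5+y0,z)[:2] for a,b in c])
    r=cv2.minAreaRect((P*1000).astype(np.float32)); b=cv2.boxPoints(r); e1,e2=b[1]-b[0],b[2]-b[1]
    e=e1 if np.hypot(*e1)>np.hypot(*e2) else e2
    return np.array(r[0]).round(1),sorted(np.round(r[1],1)),round(np.degrees(np.arctan2(e[1],e[0]))%180,2),thr
E
python3 - <<'E'
from seg import *
import pickle
S={'top':{'tubeL':(199,252),'tubeR':(398,243),'bar':(211,189),'rail1':(292,201),'rail2':(322,188)},
'side':{'tubeL':(230,160),'tubeR':(243,325),'bar':(287,163),'rail1':(284,216),'rail2':(298,239)}}
Z={'tubeL':.03,'tubeR':.03,'bar':.025,'rail1':.036,'rail2':.036}
for n in S:
    s=pickle.load(open(n+'0.pkl','rb')); 
    for k,q in S[n].items():
        g=cv2.cvtColor(s['color'],cv2.COLOR_BGR2GRAY); print(n,k,g[q[1],q[0]],*rect(s,q,Z[k]), rect(s,q,Z[k],215)[:3])
E
```

```text
top tubeL 246 [399.5 322. ] [np.float64(34.4), np.float64(164.9)] 102.15 187.5 (array([399.4, 321.9]), [np.float64(31.4), np.float64(161.7)], np.float32(102.02))
top tubeR 242 [ 417.4 -321.2] [np.float64(34.0), np.float64(168.0)] 98.55 185.0 (array([ 417.5, -321.2]), [np.float64(30.2), np.float64(163.8)], np.float32(98.61))
top bar 246 [604.4 284.6] [np.float64(54.9), np.float64(184.9)] 85.82 187.5 (array([604.4, 284.4]), [np.float64(51.6), np.float64(182.0)], np.float32(85.8))
top rail1 246 [577.2 -27.5] [np.float64(145.0), np.float64(187.6)] 23.37 188.0 (array([558.5,  18.2]), [np.float64(39.9), np.float64(182.1)], np.float32(23.98))
top rail2 245 [577.  -27.6] [np.float64(144.8), np.float64(187.5)] 23.04 187.0 (array([598.7, -75.7]), [np.float64(34.3), np.float64(181.7)], np.float32(23.44))
side tubeL 220 [399.7 321.4] [np.float64(32.2), np.float64(162.9)] 101.99 162.5 (array([398.8, 321.3]), [np.float64(20.9), np.float64(145.6)], np.float32(101.82))
side tubeR 231 [ 418.8 -323.5] [np.float64(31.6), np.float64(162.1)] 98.51 169.0 (array([ 418.7, -323.8]), [np.float64(27.0), np.float64(155.9)], np.float32(98.32))
side bar 221 [604.7 284.2] [np.float64(52.0), np.float64(182.9)] 85.7 163.5 (array([604. , 284.3]), [np.float64(41.3), np.float64(166.7)], np.float32(85.45))
side rail1 223 [559.6  16.6] [np.float64(32.8), np.float64(182.2)] 23.49 165.5 (array([559.4,  16.9]), [np.float64(21.9), np.float64(171.9)], np.float32(23.36))
side rail2 225 [598.2 -73.4] [np.float64(37.6), np.float64(182.6)] 22.41 166.5 (array([598.6, -74.3]), [np.float64(24.0), np.float64(172.6)], np.float32(23.23))
```

```bash
cat > goto.py <<'E'
import sys; from h import *; from scipy.spatial.transform import Rotation as Ro
def delta(x,y,z,psi):
    o=manip.observe(); q=np.array(o['tool_rot']); R=Ro.from_quat(q[[1,2,3,0]]); best=None
    for k in(0,180):
        p=np.radians(psi+k); Y=np.array([np.cos(p),np.sin(p),0]); Z=np.array([0,0,-1.]); T=Ro.from_matrix(np.c_[np.cross(Y,Z),Y,Z])
        rv=(R.inv()*T).as_rotvec()
        if best is None or np.linalg.norm(rv)<np.linalg.norm(best[0]): best=(rv,T)
    d=np.array([x,y,z])-o['tcp_pos']
    print('t',round(o['time_s'],2),'pos',o['tcp_pos'].round(4),'rotvec',best[0].round(4),'| move after rot:',best[1].inv().apply(d).round(4),'now:',R.inv().apply(d).round(4),'j6',round(o['joint_positions'][5],2),'F',o['force'].round(1),'op',round(o['opening'],3),'gf',round(o['gripper_force'],1))
if __name__=='__main__': delta(*map(float,sys.argv[1:]))
E
python3 goto.py .3995 .3217 .12 12.0
```

```text
t 0.1 pos [0.1726 0.6519 0.2301] rotvec [-1.9000e-03  1.0000e-03  1.1026e+00] | move after rot: [-0.3702  0.1533  0.1101] now: [-0.3039 -0.2609  0.1106] j6 -0.04 F [ 0.4 -0.2  0.8] op 0.996 gf 0.0
```

The manual's scale: shifts go in shares of 62.5 mm and turns go in shares of pi rad. Converting my numbers, -0.037 m is -0.592, 0.0153 m is 0.2448, 0.1838 rad is 0.0585.

Request:
move_tool([
  [0,0,0,0,0,0.0585],
  [0,0,0,0,0,0.0585],
  [0,0,0,0,0,0.0585],
  [0,0,0,0,0,0.0585],
  [0,0,0,0,0,0.0585],
  [0,0,0,0,0,0.0585],
  [-0.592,0.2448,0.176,0,0,0],
  [-0.592,0.2448,0.176,0,0,0],
  [-0.592,0.2448,0.176,0,0,0],
  [-0.592,0.2448,0.176,0,0,0],
  [-0.592,0.2448,0.176,0,0,0],
  [-0.592,0.2448,0.176,0,0,0],
  [-0.592,0.2448,0.176,0,0,0],
  [-0.592,0.2448,0.176,0,0,0],
  [-0.592,0.2448,0.176,0,0,0],
  [-0.592,0.2448,0.176,0,0,0],
  [0,0,0,0,0,0],
], aperture=1.0, force=60)

```text
time_s: 2.22
tcp_pos: [0.3993, 0.3197, 0.1198]
tool_rot: [-0.0, 0.631, 0.776, -0.002]
force: [0.1, 0.9, 0.5]
opening: 1.001
gripper_force: 0.0
```

```bash
python3 goto.py .3995 .3217 .12 12.0
python3 -c "
from h import *
s=snap('wrist','w1'); print(proj(s,[.3995,.3217,.03]))"
```

```text
t 2.23 pos [0.3993 0.3197 0.1198] rotvec [-0.0027  0.0017 -0.0038] | move after rot: [ 0.0019  0.0006 -0.0002] now: [ 0.0019  0.0006 -0.0002] j6 0.42 F [0.1 0.9 0.5] op 1.001 gf 0.0
(np.float64(281.7702240462091), np.float64(207.12892569605717))
```

View pics/w1.png

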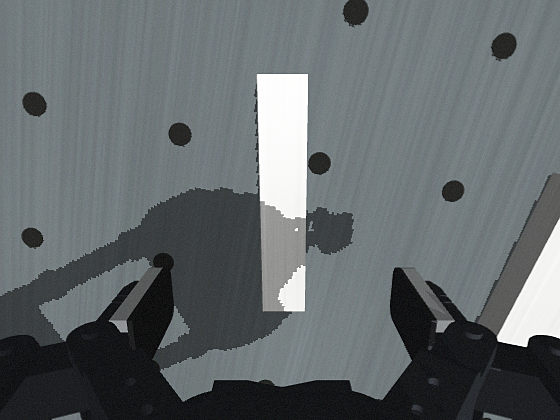

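The wrist view shows the tube centred between the open fingers, with corners near (257,74), (308,74), (262,311) and (305,311). I'll convert those corners to world positions.

```bash
python3 -c "
from h import *
s=pickle.load(open('w1.pkl','rb'))
C=[onz(s,u,v,.03)[:2] for u,v in((257,74),(308,74),(305,311),(262,311))]; C=np.array(C)
print(C.round(4),C.mean(0)); a=(C[0]+C[1]-C[2]-C[3])/2; print(np.linalg.norm(a),np.degrees(np.arctan2(a[1],a[0])),np.linalg.norm(C[0]-C[1]),np.linalg.norm(C[2]-C[3]))"
```

```text
[[0.3683 0.3992]
 [0.3978 0.4054]
 [0.4317 0.2491]
 [0.4016 0.2428]] [0.39983556 0.32415054]
0.1599400566381076 102.13434103287493 0.03013977296913313 0.030725742493095856
```

In the tool's units: 0.03 m is 0.48, 0.005 m is 0.08, -0.0038 rad is -0.0012.

Request:
move_tool([
  [0.04,0.0096,0.48,-0.0009,0.0005,-0.0012],
  [0,0,0.48,0,0,0],
  [0,0,0.48,0,0,0],
  [0,0,0.32,0,0,0],
  [0,0,0.08,0,0,0],
  [0,0,0,0,0,0],
])

```text
time_s: 3.02
tcp_pos: [0.3993, 0.3259, 0.0065]
tool_rot: [0.0, 0.628, 0.779, 0.002]
force: [-0.1, -0.2, 0.8]
opening: 1.0
gripper_force: 0.0
```

Request:
move_tool([
  [0,0,0,0,0,0],
  [0,0,0,0,0,0],
  [0,0,0,0,0,0],
  [0,0,0,0,0,0],
  [0,0,0,0,0,0],
  [0,0,0,0,0,0],
  [0,0,0,0,0,0],
  [0,0,0,0,0,0],
], aperture=0.0, force=60)

```text
time_s: 4.03
tcp_pos: [0.4002, 0.3256, 0.0071]
tool_rot: [0.0, 0.628, 0.778, 0.002]
force: [-1.3, 0.7, 6.0]
opening: 0.339
gripper_force: 62.0
```

```bash
python3 goto.py .6338 -.0048 .18 23.3
```

```text
t 4.03 pos [0.4002 0.3256 0.0071] rotvec [ 0.0041 -0.0019 -0.1938] | move after rot: [-0.3958  0.0839 -0.1729] now: [-0.3719  0.1593 -0.1731] j6 0.42 F [-1.3  0.7  6. ] op 0.339 gf 62.0
```

In the tool's units: -0.05 m is -0.8, -0.04 m is -0.64, -0.0969 rad is -0.0308.

Request:
move_tool([
  [0,0,-0.16,0,0,0],
  [0,0,-0.32,0,0,0],
  [0,0,-0.64,0,0,0],
  [0,0,-0.8,0,0,0],
  [0,0,-0.64,0,0,-0.0308],
  [0,0,-0.208,0.0013,-0.0006,-0.0308],
  [0,0,0,0,0,0],
  [0,0,0,0,0,0],
])

```text
time_s: 5.03
tcp_pos: [0.3981, 0.3239, 0.1777]
tool_rot: [-0.001, 0.55, 0.835, -0.002]
force: [0.0, 0.5, -3.6]
opening: 0.34
gripper_force: 61.0
```

```bash
python3 goto.py .6338 -.0048 .18 23.3
```

```text
t 5.03 pos [0.3981 0.3239 0.1777] rotvec [-0.0039  0.0012 -0.0015] | move after rot: [-0.3952  0.0865 -0.0023] now: [-0.395   0.0871 -0.0021] j6 0.23 F [ 0.   0.5 -3.6] op 0.34 gf 61.0
```

In the tool's units: -0.0395 m is -0.632, 0.0087 m is 0.1392.

Request:
move_tool([
  [-0.32,0.0688,0,0,0,0],
  [-0.632,0.1392,0,0,0,0],
  [-0.632,0.1392,0,0,0,0],
  [-0.632,0.1392,0,0,0,0],
  [-0.632,0.1392,0,0,0,0],
  [-0.632,0.1392,0,0,0,0],
  [-0.632,0.1392,0,0,0,0],
  [-0.632,0.1392,0,0,0,0],
  [-0.632,0.1392,0,0,0,0],
  [-0.632,0.1392,0,0,0,0],
  [-0.32,0.0688,0,0,0,0],
  [0,0,0,0,0,0],
  [0,0,0,0,0,0],
  [0,0,0,0,0,0],
])

```text
time_s: 6.78
tcp_pos: [0.6346, -0.0029, 0.1791]
tool_rot: [-0.001, 0.549, 0.836, -0.001]
force: [0.8, -0.5, -2.9]
opening: 0.337
gripper_force: 60.9
```

```bash
python3 goto.py .6338 -.0048 .12 23.3
python3 -c "
from h import *
s=snap('wrist','w2');snap('top','t2')"
```

```text
t 6.78 pos [ 0.6346 -0.0029  0.1791] rotvec [-0.0019 -0.0002  0.0012] | move after rot: [-0.0014 -0.0015  0.0591] now: [-0.0014 -0.0013  0.0591] j6 -0.45 F [ 0.8 -0.5 -2.9] op 0.337 gf 60.9
```

View pics/w2.png

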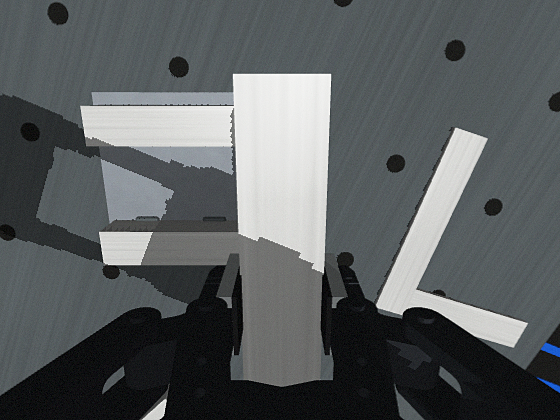

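The wrist view shows the held tube (columns 233–331, row 74 at its far end). Both rails are to the left, with their left ends at (81,106)/(86,147) and (99,232)/(104,265). I'll refine the crib and held-tube poses from these.

```bash
python3 -c "
from h import *
s=pickle.load(open('w2.pkl','rb'))
A=[onz(s,u,v,.036)[:2] for u,v in((81,106),(86,147),(99,232),(104,265))]; A=np.array(A); print(A.round(4))
c=A.mean(0); a=A[0]+A[1]-A[2]-A[3]; print('far-end mid',c,np.degrees(np.arctan2(a[1],a[0]))%180, np.linalg.norm(a)/2)
B=[onz(s,u,v,.036)[:2] for u,v in((81,106),(234,107),(99,232),(236,233))]
for i in(0,2): d=B[i+1]-B[i]; print('rail ang',np.degrees(np.arctan2(d[1],d[0])))
for ang in(23.0,23.3): print('centre',c+.09*np.array([np.cos(np.radians(ang)),np.sin(np.radians(ang))]))
C=np.array([onz(s,u,v,.202)[:2] for u,v in((233,74),(331,74),(236,235),(324,271))]); print(C.round(4)); print('tube far end',C[:2].mean(0),np.linalg.norm(C[1]-C[0]))
for i in(0,1): d=C[i]-C[i+2]; print(np.degrees(np.arctan2(d[1],d[0])))
t=C[:2].mean(0)-.08*np.array([np.cos(np.radians(113.3)),np.sin(np.radians(113.3))]); print('tube centre',t, manip.observe()['tcp_pos'])
"
```

```text
[[ 0.4723 -0.003 ]
 [ 0.4837 -0.0313]
 [ 0.5116 -0.0952]
 [ 0.5235 -0.1225]]
far-end mid [ 0.4977782  -0.06301869] 113.33147310669008 0.09982647367821987
rail ang 23.031761427649222
rail ang 23.010583656253996
centre [ 0.58062364 -0.02785288]
centre [ 0.58043837 -0.02741959]
[[0.5904 0.0637]
 [0.6178 0.0756]
 [0.6104 0.0152]
 [0.6441 0.0149]]
tube far end [0.60408767 0.06963867] 0.02986856493229768
112.42362539168046
113.44487632402105
tube centre [ 0.63573131 -0.00383705] [ 0.63494464 -0.00308403  0.1795011 ]
```

In the tool's units: 0.04 m is 0.64, -0.0008 m is -0.0128.

Request:
move_tool([
  [0,-0.0128,0.32,0,0,0],
  [0,0,0.64,0,0,0],
  [0,0,0.64,0,0,0],
  [0,0,0.352,0,0,0],
  [0,0,0.16,0,0,0],
  [0,0,0,0,0,0],
  [0,0,0,0,0,0],
])

```text
time_s: 7.75
tcp_pos: [0.6357, -0.0046, 0.0487]
tool_rot: [0.001, 0.55, 0.835, -0.0]
force: [0.5, 0.1, -3.3]
opening: 0.339
gripper_force: 60.8
```

```bash
python3 goto.py .6345 -.0044 .0431 23.2
```

```text
t 7.75 pos [ 0.6357 -0.0046  0.0487] rotvec [0.001  0.0016 0.0019] | move after rot: [ 0.0006 -0.0011  0.0056] now: [ 0.0006 -0.0011  0.0056] j6 -0.45 F [ 0.5  0.1 -3.3] op 0.339 gf 60.8
```

In the tool's units: 0.002 m is 0.032, 0.0015 m is 0.024.

Request:
move_tool([
  [0,-0.0128,0.032,0,0,0],
  [0,0,0.024,0,0,0],
  [0,0,0.016,0,0,0],
  [0,0,0,0,0,0],
  [0,0,0,0,0,0],
])

```text
time_s: 8.38
tcp_pos: [0.634, -0.0049, 0.0432]
tool_rot: [0.0, 0.55, 0.835, -0.001]
force: [-0.2, -0.0, -1.9]
opening: 0.34
gripper_force: 61.1
```

In the tool's units: 0.001 m is 0.016.

Request:
move_tool([
  [0,0,0.016,0,0,0],
  [0,0,0,0,0,0],
  [0,0,0,0,0,0],
])

```text
time_s: 8.75
tcp_pos: [0.634, -0.0049, 0.0431]
tool_rot: [0.0, 0.55, 0.835, -0.001]
force: [-3.2, 0.2, 5.7]
opening: 0.34
gripper_force: 62.0
```

```bash
python3 -c "
from workcell import manip, snapshot
print(manip.observe()['force'],manip.observe()['tcp_pos'])"
```

```text
[-3.24035081  0.2103426   5.71147757] [ 0.63402833 -0.00493615  0.04313314]
```

Request:
move_tool([
  [0,0,0,0,0,0],
  [0,0,0,0,0,0],
  [0,0,0,0,0,0],
  [0,0,0,0,0,0],
], aperture=0.75)

```text
time_s: 9.25
tcp_pos: [0.6338, -0.0049, 0.0418]
tool_rot: [-0.0, 0.55, 0.835, -0.001]
force: [-0.5, -0.0, -0.1]
opening: 0.751
gripper_force: 0.0
```

Request:
move_tool([
  [0,0,-0.32,0,0,0],
  [0,0,-0.64,0,0,0],
  [0,0,-0.8,0,0,0],
  [0,0,-0.48,0,0,0],
  [0,0,0,0,0,0],
  [0,0,0,0,0,0],
])

```text
time_s: 10.0
tcp_pos: [0.6335, -0.0047, 0.1819]
tool_rot: [-0.0, 0.55, 0.835, -0.001]
force: [-0.8, 0.2, 0.5]
opening: 0.749
gripper_force: 0.0
```

```bash
python3 goto.py .418 -.3223 .12 8.5
```

```text
t 10.0 pos [ 0.6335 -0.0047  0.1819] rotvec [-0.0014  0.0006  0.2584] | move after rot: [-0.2822 -0.2601  0.0619] now: [-0.2064 -0.3235  0.0624] j6 -0.45 F [-0.8  0.2  0.5] op 0.749 gf 0.0
```

In the tool's units: -0.0282 m is -0.4512, -0.026 m is -0.416, 0.1292 rad is 0.0411.

Request:
move_tool([
  [0,0,0,0,0,0.0411],
  [0,0,0,0,0,0.0411],
  [-0.4512,-0.416,0,0,0,0],
  [-0.4512,-0.416,0,0,0,0],
  [-0.4512,-0.416,0,0,0,0],
  [-0.4512,-0.416,0,0,0,0],
  [-0.4512,-0.416,0,0,0,0],
  [-0.4512,-0.416,0.16,0,0,0],
  [-0.4512,-0.416,0.16,0,0,0],
  [-0.4512,-0.416,0.24,0,0,0],
  [-0.4512,-0.416,0.24,0,0,0],
  [-0.4512,-0.416,0.192,0,0,0],
  [0,0,0,0,0,0],
  [0,0,0,0,0,0],
  [0,0,0,0,0,0],
], aperture=1.0)

```text
time_s: 11.88
tcp_pos: [0.4189, -0.3214, 0.1203]
tool_rot: [-0.0, 0.652, 0.758, -0.001]
force: [-0.1, 1.4, -0.1]
opening: 0.998
gripper_force: 0.0
```

```bash
python3 goto.py .418 -.3223 .12 8.5
python3 -c "
from h import *
snap('wrist','w3');s=snap('top','t3')"
```

```text
t 11.88 pos [ 0.4189 -0.3214  0.1203] rotvec [-0.001   0.0005  0.0011] | move after rot: [-0.0008 -0.0011  0.0003] now: [-0.0008 -0.0011  0.0003] j6 -0.85 F [-0.1  1.4 -0.1] op 0.998 gf 0.0
```

View pics/w3.png

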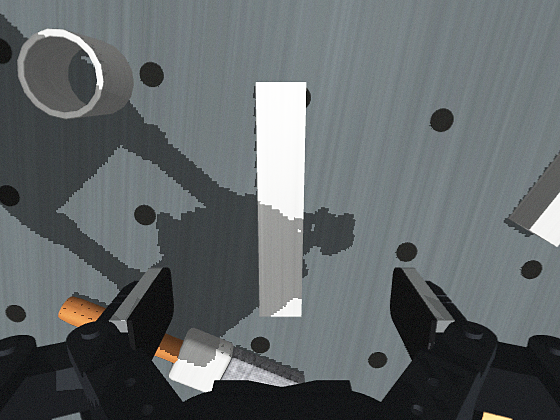

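Tube_b is centred between the fingers, with corners (255,82), (307,82), (301,317) and (260,317). The brush shows near (200,360), so I'll check its clearance.

```bash
python3 -c "
from h import *
s=pickle.load(open('w3.pkl','rb'))
C=np.array([onz(s,u,v,.03)[:2] for u,v in((255,82),(307,82),(301,317),(260,317))]); a=(C[0]+C[1]-C[2]-C[3])/2
print(C.mean(0),np.linalg.norm(a),np.degrees(np.arctan2(a[1],a[0])),np.linalg.norm(C[0]-C[1]),np.linalg.norm(C[2]-C[3]))
for p in((200,330),(235,345),(75,300),(100,320)): print(p,onz(s,*p,.02).round(3))
t=pickle.load(open('t3.pkl','rb'));cv2.imwrite('pics/t3c.png',cv2.resize(t['color'][140:280,180:420],None,fx=3,fy=3,interpolation=cv2.INTER_CUBIC))"
```

```text
[ 0.41909042 -0.3218379 ] 0.16068962795723873 98.46695166892246 0.030997073977582335 0.02951172153126466
(200, 330) [ 0.373 -0.428  0.02 ]
(235, 345) [ 0.401 -0.438  0.02 ]
(75, 300) [ 0.279 -0.416  0.02 ]
(100, 320) [ 0.298 -0.431  0.02 ]
```

View pics/t3c.png

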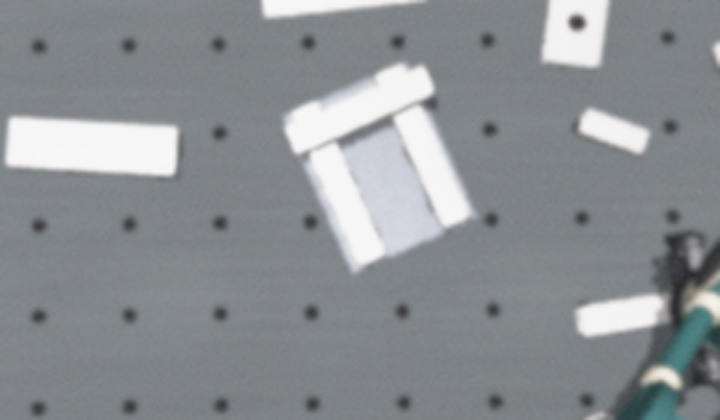

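Tube_a lies square across the far end of both rails, and the brush is clear. Now I descend and grip tube_b.

In the tool's units: 0.03 m is 0.48, 0.02 m is 0.32.

Request:
move_tool([
  [0,0,0.48,0,0,0],
  [0,0,0.48,0,0,0],
  [0,0,0.48,0,0,0],
  [0,0,0.32,0,0,0],
  [0,0,0.064,0,0,0],
  [0,0,0,0,0,0],
])

```text
time_s: 12.72
tcp_pos: [0.4189, -0.3222, 0.0068]
tool_rot: [0.0, 0.652, 0.758, -0.001]
force: [-0.4, -0.3, 0.7]
opening: 1.003
gripper_force: 0.0
```

Request:
move_tool([
  [0,0,0,0,0,0],
  [0,0,0,0,0,0],
  [0,0,0,0,0,0],
  [0,0,0,0,0,0],
  [0,0,0,0,0,0],
  [0,0,0,0,0,0],
  [0,0,0,0,0,0],
  [0,0,0,0,0,0],
], aperture=0.0, force=60)

```text
time_s: 13.72
tcp_pos: [0.4188, -0.3228, 0.0072]
tool_rot: [0.001, 0.653, 0.758, -0.001]
force: [-0.8, -0.4, 6.3]
opening: 0.34
gripper_force: 62.2
```

Request:
move_tool([
  [0,0,-0.16,0,0,0],
  [0,0,-0.32,0,0,0],
  [0,0,-0.64,0,0,0],
  [0,0,-0.8,0,0,0],
  [0,0,-0.64,0,0,-0.0414],
  [0,0,-0.208,0,0,-0.0406],
  [0,0,0,0,0,0],
  [0,0,0,0,0,0],
])

```text
time_s: 14.72
tcp_pos: [0.4175, -0.3213, 0.1779]
tool_rot: [-0.001, 0.551, 0.835, -0.0]
force: [-0.8, 0.1, -2.7]
opening: 0.336
gripper_force: 61.2
```

```bash
python3 goto.py .5246 -.0516 .18 23.2
```

```text
t 14.72 pos [ 0.4175 -0.3213  0.1779] rotvec [-0.0024 -0.0019 -0.0011] | move after rot: [ 0.2057  0.2046 -0.0021] now: [ 0.2059  0.2044 -0.0022] j6 -1.11 F [-0.8  0.1 -2.7] op 0.336 gf 61.2
```

In the tool's units: 0.0274 m is 0.4384, 0.0273 m is 0.4368.

Request:
move_tool([
  [0.2192,0.2176,0,0,0,0],
  [0.4384,0.4368,0,0,0,0],
  [0.4384,0.4368,0,0,0,0],
  [0.4384,0.4368,0,0,0,0],
  [0.4384,0.4368,0,0,0,0],
  [0.4384,0.4368,0,0,0,0],
  [0.4384,0.4368,0,0,0,0],
  [0.4384,0.4368,0,0,0,0],
  [0,0,0,0,0,0],
  [0,0,0,0,0,0],
  [0,0,0,0,0,0],
])

```text
time_s: 16.1
tcp_pos: [0.5248, -0.0529, 0.1785]
tool_rot: [-0.001, 0.55, 0.835, -0.001]
force: [0.3, 0.2, -3.1]
opening: 0.341
gripper_force: 61.1
```

```bash
python3 goto.py .5246 -.0516 .0431 23.2
python3 -c "
from h import *
s=snap('wrist','w4')"
```

```text
t 16.1 pos [ 0.5248 -0.0529  0.1785] rotvec [-0.0023  0.0002  0.    ] | move after rot: [0.0012 0.0003 0.1354] now: [0.0013 0.0007 0.1354] j6 -0.55 F [ 0.3  0.2 -3.1] op 0.341 gf 61.1
```

View pics/w4.png

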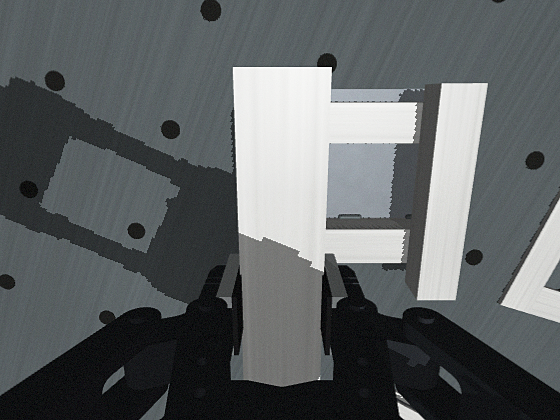

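The held tube's far end is at (233–331, 67). The placed tube's top face has corners near (441,83), (487,83) and (456,300).

```bash
python3 -c "
from h import *
s=pickle.load(open('w4.pkl','rb'))
R=np.array([[np.cos(.405),np.sin(.405)],[-np.sin(.405),np.cos(.405)]]); o=np.array([.5797,-.028])
f=lambda u,v,z: (R@(onz(s,u,v,z)[:2]-o)*1000).round(1)
print('crib frame mm; placed',[f(*p,.066) for p in((441,83),(487,83),(456,300))]); print('held',[f(*p,.2015) for p in((233,67),(331,67))]); print('rail edges',[f(*p,.036) for p in((331,101),(331,143),(329,229),(328,263))])"
```

```text
crib frame mm; placed [array([44.3, 78.6]), array([74.4, 78.7]), array([ 75.7, -81.5])]
held [array([-74.4,  79.5]), array([-44.7,  79.5])]
rail edges [array([-23.3,  66.7]), array([-22.1,  35.8]), array([-21. , -34.1]), array([-20.7, -64.5])]
```

Both tubes are within about 1 mm of target, so I lower this one straight down.

In the tool's units: 0.04 m is 0.64, 0.022 m is 0.352, -0.002 rad is -0.0006.

Request:
move_tool([
  [0.0128,0,0.32,-0.0006,0,0],
  [0,0,0.64,0,0,0],
  [0,0,0.64,0,0,0],
  [0,0,0.352,0,0,0],
  [0,0,0.128,0,0,0],
  [0,0,0.032,0,0,0],
  [0,0,0.016,0,0,0],
  [0,0,0,0,0,0],
  [0,0,0,0,0,0],
])

```text
time_s: 17.27
tcp_pos: [0.5258, -0.0518, 0.0468]
tool_rot: [0.001, 0.55, 0.835, 0.0]
force: [-0.6, -0.3, -2.8]
opening: 0.341
gripper_force: 61.0
```

```bash
python3 goto.py .5246 -.0516 .0431 23.2
```

```text
t 17.27 pos [ 0.5258 -0.0518  0.0468] rotvec [0.002  0.0013 0.0011] | move after rot: [ 0.0007 -0.001   0.0037] now: [ 0.0007 -0.001   0.0037] j6 -0.55 F [-0.6 -0.3 -2.8] op 0.341 gf 61.0
```

In the tool's units: 0.0015 m is 0.024, 0.001 m is 0.016.

Request:
move_tool([
  [0,-0.0128,0.024,0,0,0],
  [0,0,0.016,0,0,0],
  [0,0,0.016,0,0,0],
  [0,0,0,0,0,0],
  [0,0,0,0,0,0],
])

```text
time_s: 17.9
tcp_pos: [0.5244, -0.052, 0.0432]
tool_rot: [0.0, 0.55, 0.835, 0.0]
force: [-3.8, 0.6, 5.3]
opening: 0.337
gripper_force: 62.1
```

Request:
move_tool([
  [0,0,0,0,0,0],
  [0,0,0,0,0,0],
  [0,0,0,0,0,0],
  [0,0,0,0,0,0],
], aperture=0.75)

```text
time_s: 18.4
tcp_pos: [0.5245, -0.0521, 0.0425]
tool_rot: [0.0, 0.55, 0.835, 0.0]
force: [-0.0, 0.7, 0.7]
opening: 0.748
gripper_force: 0.0
```

Request:
move_tool([
  [0,0,-0.32,0,0,0],
  [0,0,-0.64,0,0,0],
  [0,0,-0.8,0,0,0],
  [0,0,-0.48,0,0,0],
  [0,0,0,0,0,0],
  [0,0,0,0,0,0],
])

```text
time_s: 19.15
tcp_pos: [0.5236, -0.052, 0.1815]
tool_rot: [-0.0, 0.55, 0.835, -0.0]
force: [0.7, 0.0, -0.8]
opening: 0.747
gripper_force: 0.0
```

```bash
python3 goto.py .6045 .2844 .12 -4.25
```

```text
t 19.15 pos [ 0.5236 -0.052   0.1815] rotvec [-5.000e-04 -1.000e-04  4.801e-01] | move after rot: [0.3414 0.0557 0.0615] now: [0.2771 0.2071 0.0614] j6 -0.55 F [ 0.7  0.  -0.8] op 0.747 gf 0.0
```

In the tool's units: 0.0341 m is 0.5456, 0.015 m is 0.24, 0.16 rad is 0.0509.

Request:
move_tool([
  [0,0,0,0,0,0.0509],
  [0,0,0,0,0,0.0509],
  [0,0,0,0,0,0.0509],
  [0.5456,0.0896,0,0,0,0],
  [0.5456,0.0896,0,0,0,0],
  [0.5456,0.0896,0,0,0,0],
  [0.5456,0.0896,0,0,0,0],
  [0.5456,0.0896,0,0,0,0],
  [0.5456,0.0896,0.16,0,0,0],
  [0.5456,0.0896,0.16,0,0,0],
  [0.5456,0.0896,0.24,0,0,0],
  [0.5456,0.0896,0.24,0,0,0],
  [0.5456,0.0896,0.192,0,0,0],
  [0,0,0,0,0,0],
  [0,0,0,0,0,0],
  [0,0,0,0,0,0],
], aperture=1.0)

```text
time_s: 21.15
tcp_pos: [0.6052, 0.2828, 0.1202]
tool_rot: [0.0, 0.733, 0.68, -0.0]
force: [0.8, -0.4, -0.9]
opening: 1.003
gripper_force: 0.0
```

```bash
python3 goto.py .6045 .2844 .12 -4.25
python3 -c "
from h import *
snap('wrist','w5')"
```

```text
t 21.15 pos [0.6052 0.2828 0.1202] rotvec [ 0.0003  0.0007 -0.0008] | move after rot: [ 0.0016 -0.0008  0.0002] now: [ 0.0016 -0.0008  0.0002] j6 0.48 F [ 0.8 -0.4 -0.9] op 1.003 gf 0.0
```

View pics/w5.png

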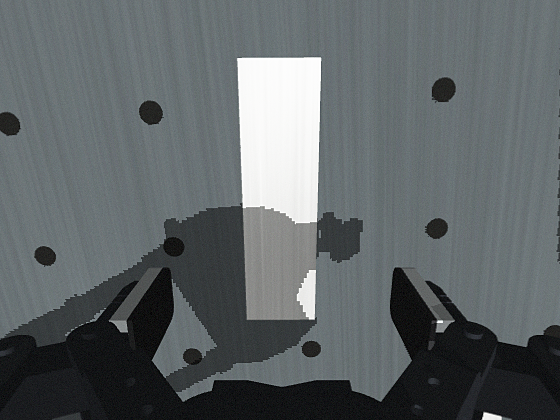

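The bar lies centred between the fingers, with corners (237,57), (322,57), (315,320) and (247,320).

```bash
python3 -c "
from h import *
s=pickle.load(open('w5.pkl','rb'))
C=np.array([onz(s,u,v,.025)[:2] for u,v in((237,57),(322,57),(315,320),(247,320))]); a=(C[0]+C[1]-C[2]-C[3])/2
print(C.mean(0),np.linalg.norm(a),np.degrees(np.arctan2(a[1],a[0])),np.linalg.norm(C[0]-C[1]),np.linalg.norm(C[2]-C[3]))"
python3 goto.py .6045 .2844 .12 -4.25
```

```text
[0.6053329 0.2866597] 0.1808357210342078 86.02158376281025 0.050811484343858175 0.05011587515278458
t 21.2 pos [0.6055 0.2829 0.1207] rotvec [ 0.001   0.0003 -0.001 ] | move after rot: [ 0.0015 -0.0011  0.0007] now: [ 0.0015 -0.0011  0.0007] j6 0.48 F [ 0.9  0.2 -0.6] op 1.001 gf 0.0
```

In the tool's units: 0.03 m is 0.48, 0.003 m is 0.048, -0.002 rad is -0.0006.

Request:
move_tool([
  [0.048,-0.0048,0.48,0,0,-0.0006],
  [0,0,0.48,0,0,0],
  [0,0,0.48,0,0,0],
  [0,0,0.32,0,0,0],
  [0,0,0.08,0,0,0],
  [0,0,0,0,0,0],
  [0,0,0,0,0,0],
])

```text
time_s: 22.08
tcp_pos: [0.6067, 0.2873, 0.0072]
tool_rot: [0.001, 0.732, 0.681, 0.002]
force: [0.3, 0.2, -0.0]
opening: 1.0
gripper_force: 0.0
```

Request:
move_tool([
  [0,0,0,0,0,0],
  [0,0,0,0,0,0],
  [0,0,0,0,0,0],
  [0,0,0,0,0,0],
  [0,0,0,0,0,0],
  [0,0,0,0,0,0],
  [0,0,0,0,0,0],
  [0,0,0,0,0,0],
], aperture=0.0, force=70)

```text
time_s: 23.08
tcp_pos: [0.6062, 0.2873, 0.0067]
tool_rot: [0.001, 0.732, 0.681, 0.001]
force: [-0.7, -0.4, 5.3]
opening: 0.569
gripper_force: 76.9
```

```bash
python3 goto.py .5797 -.028 .2 113.2
```

```text
t 23.07 pos [0.6062 0.2873 0.0067] rotvec [ 0.0016 -0.0018  1.0938] | move after rot: [-0.1485  0.2793 -0.1933] now: [-0.3162 -0.0033 -0.1935] j6 0.48 F [-0.7 -0.4  5.3] op 0.569 gf 76.9
```

In the tool's units: -0.05 m is -0.8, -0.04 m is -0.64, 0.18 rad is 0.0573.

Request:
move_tool([
  [0,0,-0.16,0,0,0],
  [0,0,-0.32,0,0,0],
  [0,0,-0.64,0,0,0],
  [0,0,-0.8,0,0,0],
  [0,0,-0.8,0,0,0],
  [0,0,-0.352,0,0,0],
  [0,0,0,0,0,0.0318],
  [0,0,0,0,0,0.0509],
  [0,0,0,0,0,0.0573],
  [0,0,0,0,0,0.0573],
  [0,0,0,0,0,0.0573],
  [0,0,0,0,0,0.0541],
  [0,0,0,0,0,0.0392],
  [0,0,0,0,0,0],
  [0,0,0,0,0,0],
])

```text
time_s: 24.95
tcp_pos: [0.6048, 0.2866, 0.1967]
tool_rot: [0.0, 0.979, 0.202, -0.0]
force: [-0.2, 0.5, -4.7]
opening: 0.567
gripper_force: 75.9
```

```bash
python3 goto.py .5797 -.028 .2 113.2
```

```text
t 24.95 pos [0.6048 0.2866 0.1967] rotvec [0.0006 0.0007 0.0028] | move after rot: [-0.147   0.2793 -0.0033] now: [-0.1478  0.2789 -0.003 ] j6 1.57 F [-0.2  0.5 -4.7] op 0.567 gf 75.9
```

In the tool's units: 0.0279 m is 0.4464, -0.0148 m is -0.2368, 0.0028 rad is 0.0009.

Request:
move_tool([
  [-0.1184,0.224,0,0,0,0.0009],
  [-0.2368,0.4464,0,0,0,0],
  [-0.2368,0.4464,0,0,0,0],
  [-0.2368,0.4464,0,0,0,0],
  [-0.2368,0.4464,0,0,0,0],
  [-0.2368,0.4464,0,0,0,0],
  [-0.2368,0.4464,0,0,0,0],
  [-0.2368,0.4464,0,0,0,0],
  [-0.2368,0.4464,0,0,0,0],
  [-0.2368,0.4464,0,0,0,0],
  [-0.1184,0.224,0,0,0,0],
  [0,0,0,0,0,0],
  [0,0,0,0,0,0],
  [0,0,0,0,0,0],
])

```text
time_s: 26.7
tcp_pos: [0.5787, -0.0269, 0.1975]
tool_rot: [-0.0, 0.98, 0.201, 0.0]
force: [0.8, 0.8, -4.4]
opening: 0.572
gripper_force: 75.9
```

```bash
python3 goto.py .5797 -.028 .0727 113.2
python3 -c "
from h import *
s=snap('wrist','w6')"
```

```text
t 26.7 pos [ 0.5787 -0.0269  0.1975] rotvec [ 0.0002 -0.0009 -0.0008] | move after rot: [0.0005 0.0014 0.1248] now: [0.0003 0.0014 0.1249] j6 1.08 F [ 0.8  0.8 -4.4] op 0.572 gf 75.9
```

View pics/w6.png

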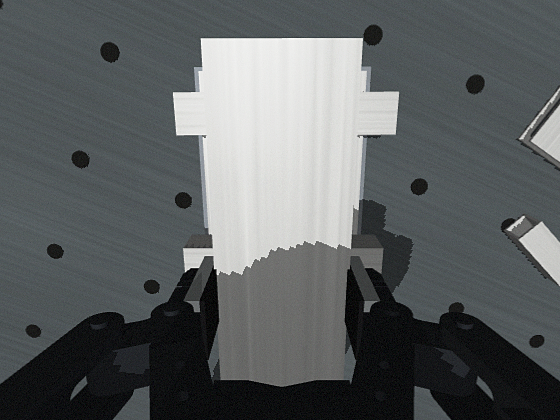

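The held bar's far end spans columns 201–363 at row 38. The far tube's top face has ends at (173,93)/(399,92) and (177,136)/(397,135).

```bash
python3 -c "
from h import *
s=pickle.load(open('w6.pkl','rb'))
R=np.array([[np.cos(.405),np.sin(.405)],[-np.sin(.405),np.cos(.405)]]); o=np.array([.5797,-.028])
f=lambda u,v,z: (R@(onz(s,u,v,z)[:2]-o)*1000).round(1)
print('bar',[f(*p,.2158) for p in((201,38),(363,38))]); print('tube',[f(*p,.066) for p in((173,93),(399,92),(397,135),(177,136))])
print('near tube',[f(*p,.066) for p in((183,249),(383,248))])
print('tcp',R@(manip.observe()['tcp_pos'][:2]-o)*1000)"
```

```text
bar [array([89.4, 26.4]), array([ 89.4, -23.7])]
tube [array([73.7, 78.2]), array([ 74.3, -81.6]), array([ 44.3, -82.9]), array([43.6, 77.8])]
near tube [array([-45.7,  80.1]), array([-44.9, -79.6])]
tcp [-0.47400307  1.37271788]
```

In the tool's units: 0.04 m is 0.64, 0.0003 m is 0.0048.

Request:
move_tool([
  [0.0048,0.0256,0.32,0,0,0],
  [0,0,0.64,0,0,0],
  [0,0,0.48,0,0,0],
  [0,0,0.32,0,0,0],
  [0,0,0.144,0,0,0],
  [0,0,0.032,0,0,0],
  [0,0,0,0,0,0],
  [0,0,0,0,0,0],
])

```text
time_s: 27.75
tcp_pos: [0.5808, -0.0294, 0.078]
tool_rot: [0.001, 0.98, 0.2, 0.002]
force: [-0.2, 0.9, -4.7]
opening: 0.569
gripper_force: 75.8
```

```bash
python3 goto.py .5797 -.028 .0727 113.2
```

```text
t 27.75 pos [ 0.5808 -0.0294  0.078 ] rotvec [ 0.0018 -0.003  -0.002 ] | move after rot: [-0.0005 -0.0017  0.0053] now: [-0.0005 -0.0017  0.0053] j6 1.07 F [-0.2  0.9 -4.7] op 0.569 gf 75.8
```

In the tool's units: 0.002 m is 0.032, 0.0015 m is 0.024.

Request:
move_tool([
  [0,-0.0128,0.032,0,0,0],
  [0,0,0.024,0,0,0],
  [0,0,0.016,0,0,0],
  [0,0,0.008,0,0,0],
  [0,0,0,0,0,0],
  [0,0,0,0,0,0],
])

```text
time_s: 28.5
tcp_pos: [0.5794, -0.0285, 0.0726]
tool_rot: [0.0, 0.98, 0.2, 0.0]
force: [-4.5, 0.5, 5.4]
opening: 0.566
gripper_force: 77.1
```

Request:
move_tool([
  [0,0,0,0,0,0],
  [0,0,0,0,0,0],
  [0,0,0,0,0,0],
  [0,0,0,0,0,0],
], aperture=0.85)

```text
time_s: 29.0
tcp_pos: [0.5795, -0.0286, 0.0715]
tool_rot: [0.0, 0.98, 0.2, 0.001]
force: [-0.6, -0.1, 0.6]
opening: 0.849
gripper_force: 0.0
```

Request:
move_tool([
  [0,0,-0.32,0,0,0],
  [0,0,-0.64,0,0,0],
  [0,0,-0.8,0,0,0],
  [0,0,-0.48,0,0,0],
  [0.48,0,0,0,0,0],
  [0.8,0,0,0,0,0],
  [0.8,0,0,0,0,0],
  [0.8,0,0,0,0,0],
  [0,0,0,0,0,0],
  [0,0,0,0,0,0],
])

```text
time_s: 30.25
tcp_pos: [0.7445, 0.042, 0.2123]
tool_rot: [0.0, 0.98, 0.2, 0.0]
force: [-0.3, -0.0, -1.0]
opening: 0.846
gripper_force: 0.0
```

```bash
python3 goto.py .5797 -.028 .0727 113.2
python3 -c "
from h import *
s=snap('top','t7');q=snap('side','s7'); f=lambda s,a,b,c,d,k:cv2.resize(s['color'][a:b,c:d],None,fx=k,fy=k,interpolation=cv2.INTER_CUBIC)
cv2.imwrite('pics/f7.png',np.hstack([f(s,150,270,240,360,3),f(q,180,300,220,340,3)]))"
```

```text
t 30.25 pos [0.7445 0.042  0.2123] rotvec [ 0.0007 -0.0004 -0.0017] | move after rot: [-0.179  -0.0006  0.1396] now: [-0.1791 -0.0004  0.1396] j6 1.19 F [-0.3 -0.  -1. ] op 0.846 gf 0.0
```

View pics/f7.png

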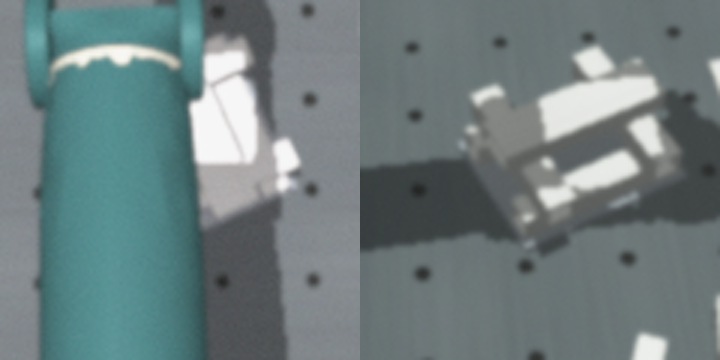

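The side crop shows the bar, at about (580,110), lying across the middle of both tubes and in line with the rails. The gripper is well clear and nothing else has moved, so I hand in.

```bash
python3 -c "
from workcell import manip, snapshot
print(manip.sign_off())"
```

```text
the job is handed in; nothing more can be done
None
```

The crib is built and handed in at about 30 s: both tubes lie crosswise about 60 mm either side of the rails' centre, and the bar lies across their middle in line with the rails; each piece was lowered to contact before release, and no other items were moved.

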